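# Check the spring of the line laser's tilt plate

### The job

Check the spring under the line laser's tilt plate: with a fingertip, press down the corner that has the yellow pad until the black pointer is level with the red band on the white scale, without pushing past the band, and hold it there for about two seconds. Then let go so that the plate springs back to its rest position. Only press: never pull or tip the plate the other way, and leave everything else on the table where it is.

Things in the scene. Friction and masses are not known exactly. Their poses are not given: they have to be found in the camera images.
- mount: dark steel base, a 170 mm square set as a diamond, 10 mm thick, screwed down (fixed). Origin: middle of its underside, on the table. x runs along the plate's hinge line, y from the middle to the corner with the yellow pad and on to the scale, z up. The scale is a white upright strip 48 mm wide at y = 186 mm, 10 to 114 mm above the table, its face looking to +x
- tilt_plate: aluminium plate, 160 mm square, 8 mm thick, set as a diamond over the base, a green line laser (60 x 50 mm, 54 mm tall) fixed on its middle. Origin: middle of its underside, on the hinge line, 80 mm above the table. It turns only about its x axis (hinge line through the two corners without pads). At rest it is level, its top 88 mm above the table. Let go, springs level it within half a second
- pad (a point): middle of the top of the yellow pad, 30 mm across, on the mount's +y corner, 90 mm from the hinge line; 93 mm above the table at rest. Press here straight down: about 0.5 N per mm of travel, 6 to 12 N at the red band; stop at about 32 mm. The opposite corner (dark screw head) must not be pressed
- pointer (a point): tip of the black pointer that sticks out past the yellow corner in front of the scale, 180 mm from the hinge line; 84 mm above the table at rest. It moves twice as far as the pad, the same way
- red_mark: red band clipped round the white scale, 12 mm high, 52 mm wide. Origin: at mid height of the band, 186 mm from the hinge line in the plane of the pointer's swing. Fixed; it sits 24 to 44 mm lower than the pointer's rest position, different each time
- tape_roll: blue roll of tape lying flat, 90 mm across, 45 mm high; bystander. Origin: on its underside
- screwdriver: screwdriver lying on the table; bystander. Origin: on its long axis, near its middle
- screw_jar: small clear jar with brass lid, 60 mm across, 75 mm high; bystander. Origin: on its underside
- mug: white mug, 80 mm across, 90 mm high; bystander. Origin: on its underside
- bowl: blue bowl, 170 mm across, 70 mm high; bystander. Origin: on its underside
- paint_can: paint can, 104 mm across, 120 mm high; bystander. Origin: on its underside
- drill: green cordless drill standing on its battery, 183 mm high; bystander. Origin: on its underside

How it is judged:
By the outcome, as a careful person would: the job done as asked, in the order asked, and still so for the second after the job is handed in, with the robot touching nothing.
It also fails if it takes over 48 s, if anything falls off the work surface, if the arm or the gripper's body presses on something with over 40 N, if the wrist force passes 120 N, or if a joint passes its speed limit or range.

### The arm

A 6-joint arm with a two-finger parallel gripper is mounted at the origin on the work surface. World frame = base frame: x ahead of the robot, y to its left, z up, the work surface at z = 0. Lengths are in m, angles in rad, forces in N, time in s.
With the tool pointing down it reaches from about 0.375 to 0.975 m from the base axis. Payload 3.8 kg.
Tool frame: the origin (TCP) lies on the mounting face of the last link; the fingertips stand 173 mm ahead of it and the grasp point (between the pads) lies 155 mm ahead of it; z points along the fingers, y is the line along which they close (so a half turn about z gives the same grasp; the last joint's range is limited). The gripper opens to 85 mm and grips with 20 to 120 N. Pads are 22 mm wide; open, the fingers measure 114 mm over their backs; the gripper's body (76 mm by 85 mm) begins 54 mm behind the grasp point. The pads swing forward as they close: fully open they stand 13 mm farther back than shut.
Start: joints at [-1.354, 0.264, 1.604, -0, 1.274, -0.037], TCP at [0.169, -0.653, 0.405] pointing down, gripper open.
Joint ranges: [-2.63, 2.63], [-0.94, 2.18], [0.31, 2.57], [-1.31, 4.45], [0, 2.66], [-2.55, 2.55]. Speed limits (rad/s): [2.57, 2.57, 3.14, 3.14, 3.14, 3.14].

### API

Orientations are given as a rotation vector (axis times angle).
In Python, from workcell import bot gives the robot as it stands.
- The arm moves only by the tool drive_tool, never from a script. Its argument "increments" is a list of rows, each an object with "delta_pos": the shift along the tool's x, y, z in mm, a list of three; "turn": the turn about the tool's z in rad; "jaw": the opening, from -1 (shut) to 1 (fully open). A call has 1 to 8 rows; each row shifts and turns the commanded pose from where the row before left it, along the tool's axes as they then stand; what a row does not reach is not made up. A row lasts 1/12 s, in which the tool goes at most 41.7 mm and 7.16 degrees, less where a joint would pass 70% of its speed; a pose out of reach is approached as far as the arm can. A call is refused whole if a number of a shift passes 41.7 or a number of a turn 0.125, either way. A call with a gripper value outside its range is refused whole. The fingers move at their own pace and stop on an object; "grip_force" is the grip in N (left out, the last holds). Time passes only in rows, so rows that do not move let the fingers close. It gives the time, the measured TCP pose, the force, the opening and the grip force at its end, in the units of the state.
- bot.read_state(): the state, without advancing time (a new reading comes with each control period).
- bot.read_camera(name): name is "scene" or "top" or "wrist"; returns a dict with "pixels" (480x640x3 uint8, red, green, blue), "fovy" (degrees; the focal length in pixels is half the picture's height over the tangent of half this angle, whatever the lens; pixels are square), "cx", "cy" (the principal point, pixels), "camera_from_world" (4x4, takes a point from world to camera coordinates); the wrist camera has in their place "hand_eye" (4x4, takes a point from camera to tool coordinates, whose origin is the TCP and whose axes are the flange's). Camera axes: x right, y down, z forward; pixel columns grow to the right and rows downward; lengths in m; the calibration is good to about 2 mm. A picture is of the moment at which its call begins: read the wrist's pose just before it. There is no depth.
- bot.finish_job(): hands the job in; it is judged then, once.
The state is a dict: "time": time; "q": joint angles; "joint_vel": joint speeds; "joint_torque": joint torques, N m; "tool_pos": TCP position; "tcp_rot": TCP orientation; "wrist_force": force on the tool from outside, world axes, zero at the start; "torque": the same for the moment, N m; "width": opening from 0.0 (shut) to 1.0 (fully open); "grip_force": force on a finger pad.
Only numpy, scipy, OpenCV 4.12 (cv2) and the standard library are available. Lean on these libraries where they do the work, as an engineer would, in place of code of your own. Each camera call takes 0.05 s, during which the arm holds its last target. There are 200 camera calls.

## Working session

There is one attempt and no reset: what is moved stays moved. The work goes in short steps, Python scripts to look and compute and a tool call to move; the robot and the scene stay as the last step left them, time stands still between calls to the robot, and variables do not carry over. Pictures are saved under pics/ and viewed, at most 10 in all, crops included, and the job is handed in when it is done.

Besides the shell and the picture viewer there is one more tool, called after "Call:" as name(argument=value, ...) on one line, values as JSON. drive_tool: Moves the arm, as the interface text tells. Its arguments: {"type":"object","properties":{"increments":{"type":"array"},"grip_force":{"type":"number"}},"required":["increments"]}

```bash
mkdir -p pics
cat > h.py <<'E'
import numpy as np,cv2
from workcell import bot
def cam(n,save=None):
    c=bot.read_camera(n)
    if save: cv2.imwrite('pics/'+save,c['pixels'][:,:,::-1])
    return c
def ray(c,u,v):
    f=240/np.tan(np.radians(c['fovy'])/2)
    T=np.linalg.inv(c['camera_from_world'])
    d=T[:3,:3]@np.array([(u-c['cx'])/f,(v-c['cy'])/f,1]); return T[:3,3],d
def onz(c,u,v,z):
    o,d=ray(c,u,v); return o+d*(z-o[2])/d[2]
E
python3 - <<'E'
from h import *
for n in('top','scene'):
    c=cam(n,n+'1.png');print(n,c['fovy'],c['cx'],c['cy'],np.round(np.linalg.inv(c['camera_from_world']),3))
s=bot.read_state();print(s)
E
```

```text
top 54.026229910552004 319.0112240254767 239.05594086853438 [[ 0.004 -0.993  0.116  0.438]
 [-1.    -0.002  0.018 -0.064]
 [-0.018 -0.117 -0.993  1.345]
 [ 0.     0.     0.     1.   ]]
scene 57.81860568475174 318.0047906873187 232.4409687709503 [[-0.55   0.633 -0.546  1.091]
 [ 0.835  0.427 -0.347  0.283]
 [ 0.013 -0.646 -0.763  0.827]
 [ 0.     0.     0.     1.   ]]
{'time': 0.1, 'q': array([-1.35389825e+00,  2.64701074e-01,  1.60526434e+00,  1.55549043e-05,
        1.27367990e+00, -3.69066625e-02]), 'joint_vel': array([-0.00084796, -0.00166685, -0.00321336,  0.00133297,  0.00068732,
        0.00116162]), 'joint_torque': array([ 6.34952357e-04, -5.16709971e+01, -3.68589556e+01, -1.12760240e-04,
        6.27365152e-03,  3.37112021e-05]), 'tool_pos': array([ 0.16941433, -0.65307331,  0.40345594]), 'tcp_rot': array([-3.11430180e+00, -3.97340335e-01,  2.66348270e-04]), 'wrist_force': array([0.76064178, 0.62976988, 0.03529036]), 'torque': array([-0.02733405,  0.02600249, -0.00788908]), 'grip_force': 0.0, 'width': 0.9990712646682113}
```

View pics/top1.png

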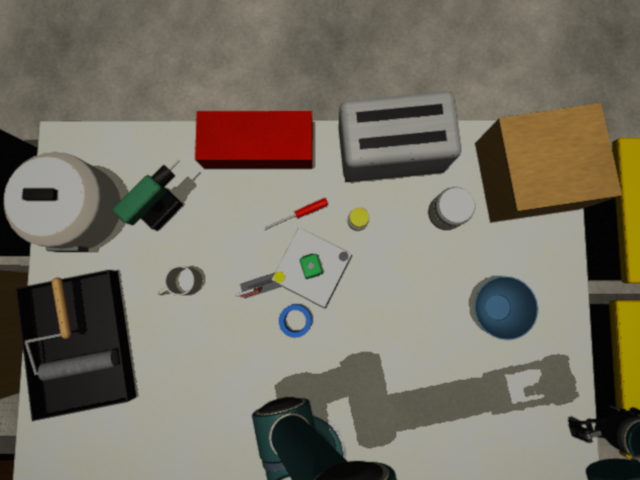

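View pics/scene1.png

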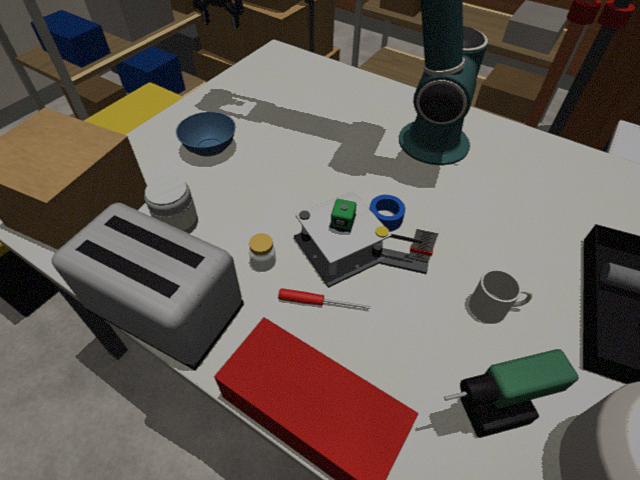

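Run:
```python
from h import *
t=cam('top');s=cam('scene')
def cen(c,roi,lo,hi):
    x0,y0,x1,y1=roi;h=cv2.cvtColor(c['pixels'],cv2.COLOR_RGB2HSV)[y0:y1,x0:x1]
    m=cv2.inRange(h,lo,hi);M=cv2.moments(m,True);ys,xs=np.nonzero(m)
    print(M['m00'],xs.min()+x0,xs.max()+x0,ys.min()+y0,ys.max()+y0)
    return M['m10']/M['m00']+x0,M['m01']/M['m00']+y0
Y=((22,120,90),(35,255,255))
pt=cen(t,(265,262,295,292),*Y);ps=cen(s,(365,220,395,245),*Y)
print(pt,ps,onz(t,*pt,.093),onz(s,*ps,.093))
P=(onz(t,*pt,.093)+onz(s,*ps,.093))/2
st=cen(t,(335,248,352,265),(0,0,40),(180,80,130));print(st)
S=onz(t,*st,.091);print('screw',S,np.linalg.norm(S-P))
y=(P-S);y[2]=0;y/=np.linalg.norm(y);x=np.cross(y,[0,0,1]);C=P-.09*y;print('C',C,'y',y,'yaw',np.arctan2(y[1],y[0]))
r=cen(s,(405,235,440,265),(0,120,60),(10,255,255));print('red',r)
o,d=ray(s,*r)
for off in(-.006,-.003,0,.003):   # plane x_mount=off
    k=((C+off*x-o)@x)/(d@x);p=o+k*d;print(off,p,(p-C)@y)
im=cv2.resize(s['pixels'][200:280,360:460],None,fx=7,fy=7,interpolation=cv2.INTER_CUBIC)
cv2.imwrite('pics/z1.png',im[:,:,::-1])
```

```text
89.0 274 284 272 282
102.0 376 388 226 235
(278.685393258427, 276.5842696629214) (381.8235294117647, 230.76470588235293) [0.48371392 0.0657957  0.093     ] [0.48216743 0.0645082  0.093     ]
101.0 339 351 251 264
(344.7029702970297, 256.7920792079208)
screw [ 0.53707801 -0.10971162  0.091     ] 0.18306315264610776
C [ 0.50955799 -0.02082199  0.093     ] y [-0.29574802  0.95526599  0.        ] yaw 1.871034796549428
47.0 410 432 245 255
red (421.74468085106383, 250.31914893617022)
-0.006 [0.44885707 0.15495444 0.05158862] 0.1858654209116315
-0.003 [0.45181468 0.15554513 0.05516238] 0.1855549831286243
0 [0.45477229 0.15613582 0.05873613] 0.18524454534561707
0.003 [0.4577299  0.15672652 0.06230989] 0.1849341075626099
```

View pics/z1.png

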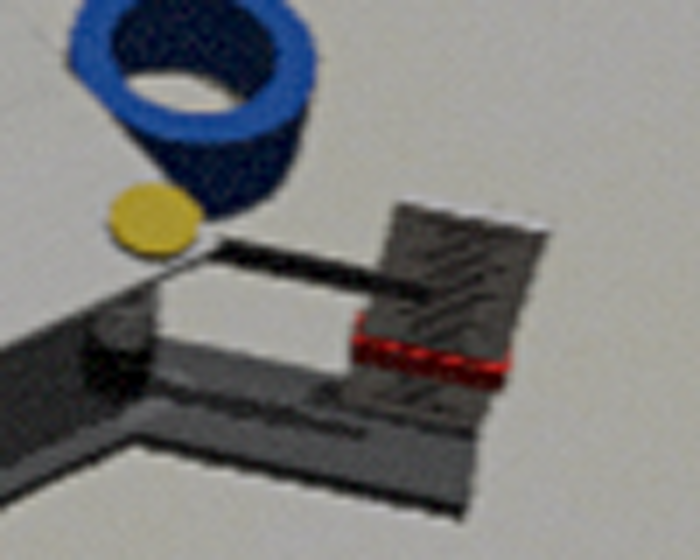

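```bash
cat >> h.py <<'E'
C=np.array([.50955799,-.02082199,0]);Y=np.array([-.29574802,.95526599,0]);X=np.cross(Y,[0,0,1])
def mount(p): return np.round([(p-C)@X*1e3,(p-C)@Y*1e3,p[2]*1e3],1)
def onx(c,u,v,off):
    o,d=ray(c,u,v); return o+d*(((C+off*X-o)@X)/(d@X))
E
python3 - <<'E'
from h import *
s=cam('scene')
z=lambda a,b:(360+(a+.5)/7-.5,200+(b+.5)/7-.5)
for n,a,b in(('topL',395,207),('topR',545,235)):print(n,mount(onz(s,*z(a,b),.114)))
for n,a,b in(('botL',340,400),('botR',488,430)):print(n,mount(onz(s,*z(a,b),.010)))
print('pointer',mount(onx(s,*z(432,295),0)))
for off in(-.002,-.004,-.006,-.008):
  print(off,'redtop',mount(onx(s,*z(430,348),off)),'redbot',mount(onx(s,*z(430,376),off)),'topL',mount(onx(s,*z(395,207),off)),'botR',mount(onx(s,*z(488,430),off)))
# target for tool: closed fingertips over pad
st=bot.read_state();print(st['tool_pos'],st['tcp_rot'])
from scipy.spatial.transform import Rotation as R
Rm=R.from_rotvec(st['tcp_rot']).as_matrix();print(np.round(Rm,3))
P=np.array([.483,.065,.093+.173+.04]);print(Rm.T@(P-st['tool_pos'])*1e3)
E
```

```text
topL [ -8.6 160.9 114. ]
topR [-10.6 206.9 114. ]
botL [-12.4 161.1  10. ]
botR [-14.2 210.6  10. ]
pointer [ -0.  178.7  87.1]
-0.002 redtop [ -2.  183.2  59.3] redbot [ -2.  185.9  45.5] topL [ -2.  160.4 121.2] botR [ -2.  208.9  25.1]
-0.004 redtop [ -4.  183.4  56.9] redbot [ -4.  186.1  43.1] topL [ -4.  160.6 119. ] botR [ -4.  209.2  22.6]
-0.006 redtop [ -6.  183.6  54.6] redbot [ -6.  186.3  40.7] topL [ -6.  160.7 116.8] botR [ -6.  209.5  20.1]
-0.008 redtop [ -8.  183.8  52.2] redbot [ -8.  186.5  38.3] topL [ -8.  160.8 114.6] botR [ -8.  209.7  17.6]
[ 0.16944754 -0.65321122  0.4040118 ] [-3.11519660e+00 -3.97411710e-01  1.33866818e-04]
[[ 0.968  0.251 -0.   ]
 [ 0.251 -0.968  0.001]
 [ 0.    -0.001 -1.   ]]
[ 483.81672661 -616.37531663   98.75051389]
```

```bash
cat >> h.py <<'E'
from scipy.spatial.transform import Rotation as R
def plan(P,yaw,n):
    st=bot.read_state();p=st['tool_pos'];M=R.from_rotvec(st['tcp_rot']);x=M.as_matrix()[:,0]
    d=(yaw-np.arctan2(x[1],x[0])+np.pi)%(2*np.pi)-np.pi
    print('turn',-d/n,'t',st['time'],'F',np.round(st['wrist_force'],2))
    w=(P-p)/n
    for i in range(n):
        print(np.round((M*R.from_rotvec([0,0,-d*i/n])).as_matrix().T@w*1e3,1).tolist())
E
python3 - <<'E'
from h import *
w=bot.read_camera('wrist');print(w['fovy'],np.round(w['hand_eye'],3))
plan(np.array([.4828,.0652,.345])+.1*X,np.arctan2(Y[1],Y[0]),24)
E
```

```text
58.494561262001596 [[ 0.    -0.957 -0.291  0.074]
 [ 1.     0.    -0.001 -0.   ]
 [ 0.001 -0.291  0.957  0.03 ]
 [ 0.     0.     0.     1.   ]]
turn -0.06738558305791309 t 0.3 F [ 1.7   0.9  -0.32]
[24.3, -25.9, 2.5]
[26.0, -24.2, 2.5]
[27.6, -22.4, 2.5]
[29.0, -20.5, 2.5]
[30.3, -18.5, 2.5]
[31.5, -16.4, 2.5]
[32.5, -14.2, 2.5]
[33.4, -12.0, 2.5]
[34.2, -9.7, 2.5]
[34.7, -7.4, 2.5]
[35.2, -5.1, 2.5]
[35.4, -2.7, 2.5]
[35.5, -0.3, 2.5]
[35.5, 2.1, 2.5]
[35.2, 4.5, 2.5]
[34.9, 6.8, 2.5]
[34.3, 9.2, 2.5]
[33.6, 11.5, 2.5]
[32.8, 13.7, 2.5]
[31.8, 15.9, 2.5]
[30.6, 18.0, 2.5]
[29.3, 20.0, 2.5]
[27.9, 21.9, 2.5]
[26.4, 23.8, 2.5]
```

Call:
drive_tool(increments=[{"delta_pos": [24,-26,2],"turn": -0.067,"jaw": -1},{"delta_pos": [26,-24,2],"turn": -0.067,"jaw": -1},{"delta_pos": [28,-22,2],"turn": -0.067,"jaw": -1},{"delta_pos": [29,-20,2],"turn": -0.067,"jaw": -1},{"delta_pos": [30,-18,3],"turn": -0.067,"jaw": -1},{"delta_pos": [31,-16,3],"turn": -0.067,"jaw": -1},{"delta_pos": [32,-14,3],"turn": -0.067,"jaw": -1},{"delta_pos": [33,-12,3],"turn": -0.067,"jaw": -1}])

```text
time: 0.97
tool_pos: [0.3062, -0.4055, 0.3847]
tcp_rot: [2.898, 1.213, 0.0]
wrist_force: [1.5, -0.4, 0.2]
width: 0.001
grip_force: 0.0
```

Call:
drive_tool(increments=[{"delta_pos": [34,-10,2],"turn": -0.067,"jaw": -1},{"delta_pos": [35,-7,2],"turn": -0.067,"jaw": -1},{"delta_pos": [35,-5,2],"turn": -0.067,"jaw": -1},{"delta_pos": [35,-3,2],"turn": -0.067,"jaw": -1},{"delta_pos": [35,0,3],"turn": -0.067,"jaw": -1},{"delta_pos": [35,2,3],"turn": -0.067,"jaw": -1},{"delta_pos": [35,4,3],"turn": -0.067,"jaw": -1},{"delta_pos": [35,7,3],"turn": -0.067,"jaw": -1}])

```text
time: 1.63
tool_pos: [0.4425, -0.1579, 0.3649]
tcp_rot: [2.472, 1.937, 0.001]
wrist_force: [0.4, 0.5, -0.5]
width: 0.001
grip_force: 0.0
```

Call:
drive_tool(increments=[{"delta_pos": [34,9,2],"turn": -0.067,"jaw": -1},{"delta_pos": [34,11,2],"turn": -0.067,"jaw": -1},{"delta_pos": [33,14,2],"turn": -0.067,"jaw": -1},{"delta_pos": [32,16,2],"turn": -0.067,"jaw": -1},{"delta_pos": [31,18,3],"turn": -0.067,"jaw": -1},{"delta_pos": [29,20,3],"turn": -0.067,"jaw": -1},{"delta_pos": [28,22,3],"turn": -0.067,"jaw": -1},{"delta_pos": [26,24,3],"turn": -0.067,"jaw": -1}])

```text
time: 2.3
tool_pos: [0.581, 0.091, 0.3446]
tcp_rot: [1.871, 2.523, 0.0]
wrist_force: [0.6, -0.2, 0.2]
width: 0.002
grip_force: 0.0
```

Call:
drive_tool(increments=[{"delta_pos": [0,0,0],"turn": 0,"jaw": -1},{"delta_pos": [0,0,0],"turn": 0,"jaw": -1},{"delta_pos": [0,0,0],"turn": 0,"jaw": -1}])

```text
time: 2.55
tool_pos: [0.5802, 0.0892, 0.3444]
tcp_rot: [-1.875, -2.52, 0.002]
wrist_force: [-0.9, -0.1, 0.8]
width: -0.002
grip_force: 0.0
```

```bash
cat >> h.py <<'E'
def wcam(save=None):
    st=bot.read_state();w=cam('wrist',save)
    T=np.eye(4);T[:3,:3]=R.from_rotvec(st['tcp_rot']).as_matrix();T[:3,3]=st['tool_pos']
    w['camera_from_world']=np.linalg.inv(T@w['hand_eye']);return w
E
python3 - <<'E'
from h import *
wcam('w1.png');st=bot.read_state();print(st['q'],st['tool_pos'],st['width'])
plan(np.array([.4828,.0652,.345]),np.arctan2(Y[1],Y[0]),1)
E
```

```text
[ 1.09198164e-01  1.43874011e-01  1.86153528e+00 -4.67090349e-04
  1.13693964e+00 -1.80922387e-01] [0.58005305 0.08856858 0.3445364 ] 0.0019340176805434251
turn -0.00992129293839561 t 2.6 F [-0.5  -0.22 -1.49]
[5.4, -99.9, -0.4]
```

View pics/w1.png

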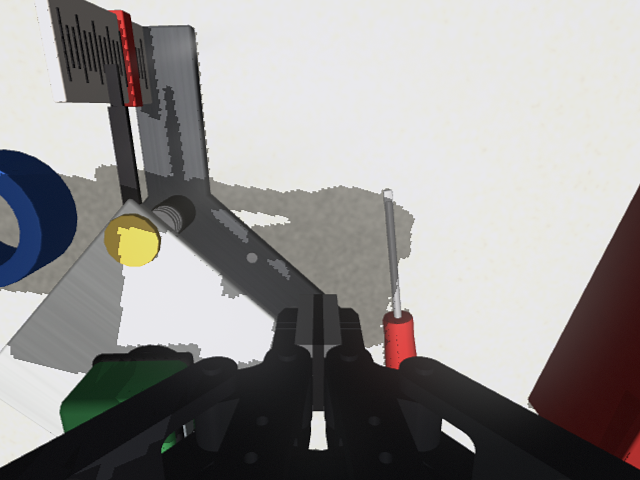

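Run:
```python
from h import *
im=cv2.imread('pics/w1.png')[0:120,30:190]
cv2.imwrite('pics/z2.png',cv2.resize(im,None,fx=5,fy=5,interpolation=cv2.INTER_CUBIC))
```

```text
(no output)
```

View pics/z2.png

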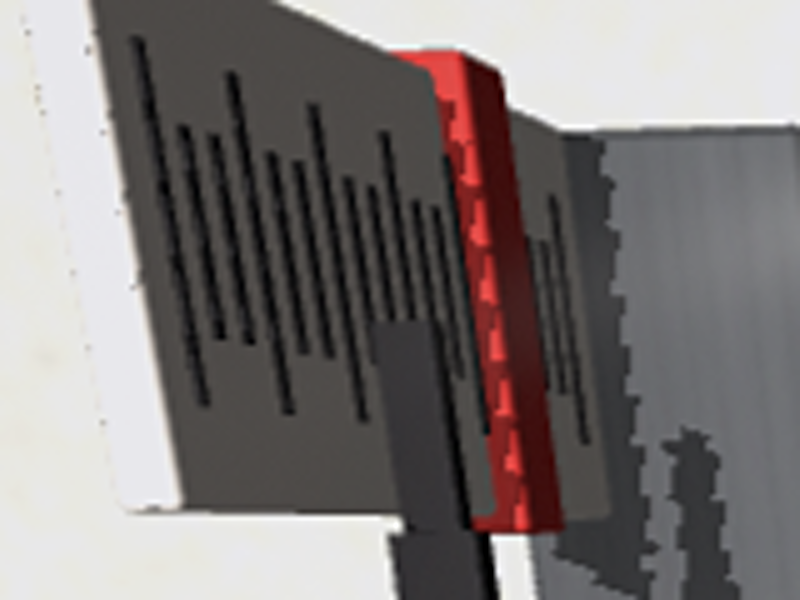

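```bash
cat > m.py <<'E'
from h import *
w=wcam()
z=lambda a,b:(30+(a+.5)/5-.5,(b+.5)/5-.5)
print('topcorner',mount(onz(w,*z(183,508),.114)),mount(onz(w,*z(95,0),.114)),'bot',mount(onz(w,*z(608,515),.010)))
u,v=np.array(z(520,300));print('pad',onz(w,131.5,240,.093),mount(onz(w,131.5,240,.093)))
print('pointer tip top',mount(onz(w,*z(405,320),.086)))
print('ptr x=0 side',mount(onx(w,*z(440,322),.003)))
for off in(-.006,-.008,-.010,-.012):
  print(off,'up',mount(onx(w,*z(491,290),off)),'lo',mount(onx(w,*z(531,290),off)),'ends',mount(onx(w,*z(480,60),off))[1],mount(onx(w,*z(545,528),off))[1],'botcorner',mount(onx(w,*z(608,515),off-.002)),'topc',mount(onx(w,*z(183,508),off-.002)))
E
python3 m.py
```

```text
topcorner [-11.5 161.4 114. ] [-11.6 201.8 114. ] bot [-12.4 161.6  10. ]
pad [0.48207876 0.06483073 0.093     ] [-0.9 89.9 93. ]
pointer tip top [ -2.  179.3  86. ]
ptr x=0 side [  3.  178.8  89.6]
-0.006 up [ -6.  185.3  54.6] lo [ -6.  186.5  43.2] ends 209.5 159.8 botcorner [ -8.  161.5  21.8] topc [ -8.  161.3 120.3]
-0.008 up [ -8.  185.8  49.7] lo [ -8.  187.   38.1] ends 210.5 159.8 botcorner [-10.  161.5  16.4] topc [-10.  161.3 116.8]
-0.01 up [-10.  186.3  44.9] lo [-10.  187.5  33. ] ends 211.5 159.8 botcorner [-12.  161.6  11. ] topc [-12.  161.4 113.2]
-0.012 up [-12.  186.8  40. ] lo [-12.  188.   27.9] ends 212.4 159.9 botcorner [-14.  161.6   5.6] topc [-14.  161.4 109.6]
```

Call:
drive_tool(increments=[{"delta_pos": [2,-30,0],"turn": -0.01,"jaw": -1},{"delta_pos": [2,-30,0],"turn": 0,"jaw": -1},{"delta_pos": [1,-30,0],"turn": 0,"jaw": -1},{"delta_pos": [0,-10,0],"turn": 0,"jaw": -1},{"delta_pos": [0,0,20],"turn": 0,"jaw": -1},{"delta_pos": [0,0,20],"turn": 0,"jaw": -1},{"delta_pos": [0,0,10],"turn": 0,"jaw": -1},{"delta_pos": [0,0,0],"turn": 0,"jaw": -1}])

```text
time: 3.32
tool_pos: [0.482, 0.0637, 0.2924]
tcp_rot: [-1.863, -2.525, 0.005]
wrist_force: [0.2, -1.0, 0.3]
width: -0.002
grip_force: 0.0
```

Call:
drive_tool(increments=[{"delta_pos": [0,0,0],"turn": 0,"jaw": -1},{"delta_pos": [0,0,0],"turn": 0,"jaw": -1}])

```text
time: 3.48
tool_pos: [0.4841, 0.0643, 0.2956]
tcp_rot: [1.863, 2.528, 0.001]
wrist_force: [0.5, -0.5, -0.4]
width: -0.001
grip_force: 0.0
```

Run:
```python
from h import *
plan(np.array([.4825,.0650,.173+.093]),np.arctan2(Y[1],Y[0]),1)
s=cam('scene');im=cv2.resize(s['pixels'][170:270,350:450],None,fx=6,fy=6,interpolation=cv2.INTER_CUBIC)
cv2.imwrite('pics/z3.png',im[:,:,::-1])
```

```text
turn 0.00020936774253144108 t 3.4833 F [ 0.55 -0.48 -0.35]
[1.1, -1.4, 29.6]
```

View pics/z3.png

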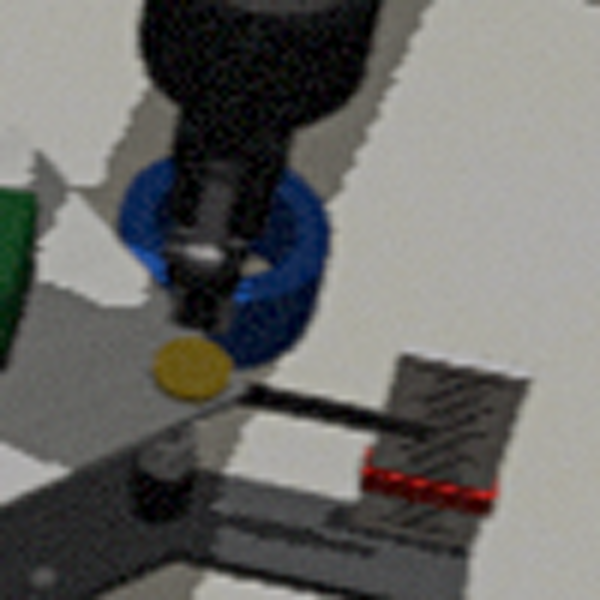

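Call:
drive_tool(increments=[{"delta_pos": [1,-1,12],"turn": 0,"jaw": -1},{"delta_pos": [0,0,10],"turn": 0,"jaw": -1},{"delta_pos": [0,0,4],"turn": 0,"jaw": -1},{"delta_pos": [0,0,0],"turn": 0,"jaw": -1},{"delta_pos": [0,0,0],"turn": 0,"jaw": -1}])

```text
time: 3.95
tool_pos: [0.4818, 0.0653, 0.2678]
tcp_rot: [-1.862, -2.529, 0.002]
wrist_force: [-0.8, -0.4, 0.0]
width: 0.003
grip_force: 0.0
```

Call:
drive_tool(increments=[{"delta_pos": [0,0,3],"turn": 0,"jaw": -1},{"delta_pos": [0,0,3],"turn": 0,"jaw": -1},{"delta_pos": [0,0,3],"turn": 0,"jaw": -1},{"delta_pos": [0,0,0],"turn": 0,"jaw": -1},{"delta_pos": [0,0,0],"turn": 0,"jaw": -1}])

```text
time: 4.37
tool_pos: [0.4824, 0.0655, 0.2601]
tcp_rot: [1.863, 2.529, 0.002]
wrist_force: [-1.1, 3.7, 4.0]
width: 0.0
grip_force: 2.1
```

Call:
drive_tool(increments=[{"delta_pos": [0,0,3],"turn": 0,"jaw": -1},{"delta_pos": [0,0,3],"turn": 0,"jaw": -1},{"delta_pos": [0,0,3],"turn": 0,"jaw": -1},{"delta_pos": [0,0,0],"turn": 0,"jaw": -1},{"delta_pos": [0,0,0],"turn": 0,"jaw": -1}])

```text
time: 4.78
tool_pos: [0.4825, 0.0657, 0.2517]
tcp_rot: [1.863, 2.529, 0.002]
wrist_force: [-2.7, 3.7, 9.0]
width: 0.0
grip_force: 4.6
```

Run:
```python
from h import *
s=cam('scene');im=cv2.resize(s['pixels'][200:270,365:445],None,fx=8,fy=8,interpolation=cv2.INTER_CUBIC)
cv2.imwrite('pics/z4.png',im[:,:,::-1]);w=wcam('w4.png')
st=bot.read_state();print(st['tool_pos'],st['wrist_force'])
a=cv2.imread('pics/w4.png')[0:200,230:430];b=cv2.resize(a,None,fx=2.8,fy=2.8)
c=np.zeros((560,800,3),np.uint8);c[:,:400]=im[:,100:500,::-1] if 0 else 0
cv2.imwrite('pics/z4.png',np.hstack([cv2.resize(im[:,:,::-1],(400,350)),cv2.resize(a,(350,350))]))
```

```text
[0.48254426 0.06564799 0.25176828] [-3.00901159  4.13618722  9.28338894]
```

View pics/z4.png

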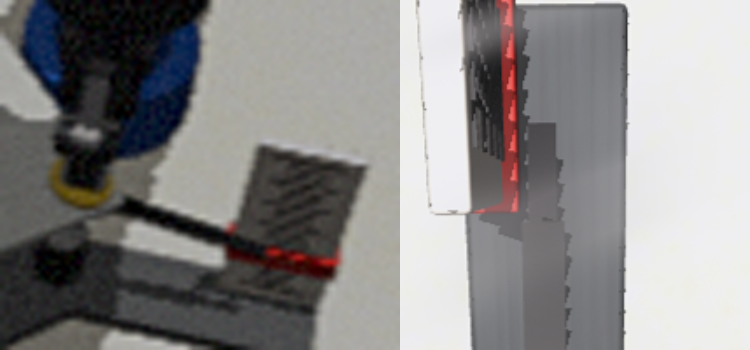

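Run:
```python
from h import *
s=cam('scene')
for v in(250,251,252): print(mount(onx(s,418,v,0)))
# pointer in wrist: tip top edge centre
w=wcam()
for z in(.050,.055,.060): print(z,mount(onz(w,230+(540-400)*200/350,123*200/350,z)))
```

```text
[ -0.  177.2  56.9]
[ -0.  177.8  53.5]
[ -0.  178.5  50. ]
0.05 [ -2.8 178.1  50. ]
0.055 [ -2.7 177.8  55. ]
0.06 [ -2.6 177.4  60. ]
```

Call:
drive_tool(increments=[{"delta_pos": [0,0,2],"turn": 0,"jaw": -1},{"delta_pos": [0,0,2],"turn": 0,"jaw": -1},{"delta_pos": [0,0,1],"turn": 0,"jaw": -1},{"delta_pos": [0,0,0],"turn": 0,"jaw": -1},{"delta_pos": [0,0,0],"turn": 0,"jaw": -1}])

```text
time: 5.4
tool_pos: [0.4826, 0.0655, 0.2471]
tcp_rot: [1.863, 2.529, 0.002]
wrist_force: [-3.3, 3.9, 11.2]
width: -0.001
grip_force: 5.9
```

Run:
```python
from h import *
s=cam('scene');st=bot.read_state();print(st['tool_pos'],st['wrist_force'])
im=cv2.resize(s['pixels'][225:275,395:445],None,fx=12,fy=12,interpolation=cv2.INTER_CUBIC)
cv2.imwrite('pics/z5.png',im[:,:,::-1])
```

```text
[0.48262529 0.06554062 0.24712697] [-3.34277429  3.75961239 10.84629503]
```

View pics/z5.png

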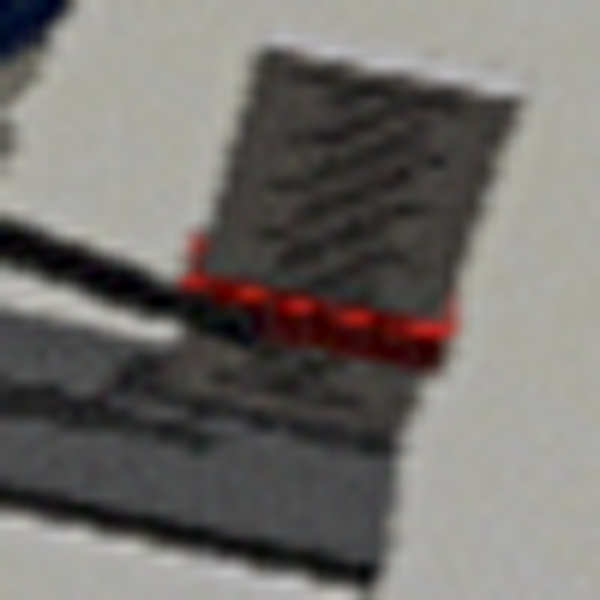

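Call:
drive_tool(increments=[{"delta_pos": [0,0,1],"turn": 0,"jaw": -1},{"delta_pos": [0,0,1],"turn": 0,"jaw": -1},{"delta_pos": [0,0,0],"turn": 0,"jaw": -1},{"delta_pos": [0,0,0],"turn": 0,"jaw": -1}])

```text
time: 5.78
tool_pos: [0.4826, 0.0655, 0.2453]
tcp_rot: [1.863, 2.529, 0.002]
wrist_force: [-4.9, 3.2, 12.5]
width: 0.002
grip_force: 6.3
```

Run:
```python
from h import *
s=cam('scene');st=bot.read_state();print(st['tool_pos'],st['wrist_force'])
im=cv2.resize(s['pixels'][225:275,395:445],None,fx=12,fy=12,interpolation=cv2.INTER_CUBIC)
cv2.imwrite('pics/z6.png',im[:,:,::-1])
```

```text
[0.48267369 0.06546251 0.24530969] [-3.92240325  2.34493398 12.15424001]
```

View pics/z6.png

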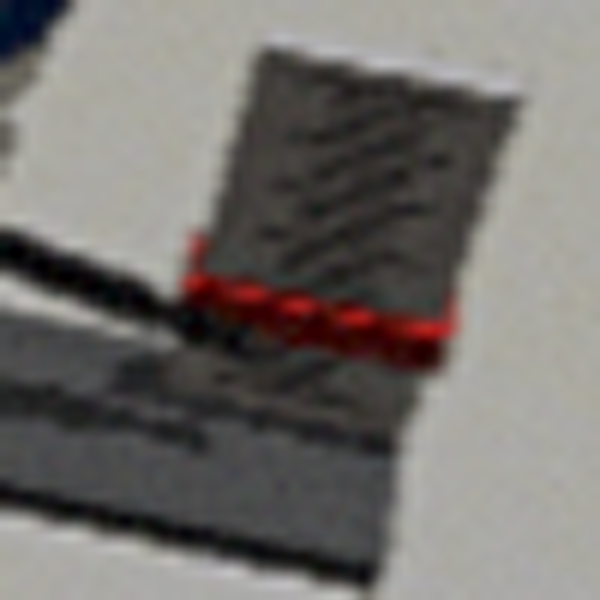

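Call:
drive_tool(increments=[{"delta_pos": [0,0,0.5],"turn": 0,"jaw": -1},{"delta_pos": [0,0,0.2],"turn": 0,"jaw": -1},{"delta_pos": [0,0,0],"turn": 0,"jaw": -1},{"delta_pos": [0,0,0],"turn": 0,"jaw": -1},{"delta_pos": [0,0,0],"turn": 0,"jaw": -1},{"delta_pos": [0,0,0],"turn": 0,"jaw": -1},{"delta_pos": [0,0,0],"turn": 0,"jaw": -1},{"delta_pos": [0,0,0],"turn": 0,"jaw": -1}])

```text
time: 6.5
tool_pos: [0.4827, 0.0654, 0.2447]
tcp_rot: [1.863, 2.529, 0.002]
wrist_force: [-4.5, 2.3, 12.0]
width: 0.0
grip_force: 6.5
```

Call:
drive_tool(increments=[{"delta_pos": [0,0,0],"turn": 0,"jaw": -1},{"delta_pos": [0,0,0],"turn": 0,"jaw": -1},{"delta_pos": [0,0,0],"turn": 0,"jaw": -1},{"delta_pos": [0,0,0],"turn": 0,"jaw": -1},{"delta_pos": [0,0,0],"turn": 0,"jaw": -1},{"delta_pos": [0,0,0],"turn": 0,"jaw": -1},{"delta_pos": [0,0,0],"turn": 0,"jaw": -1},{"delta_pos": [0,0,0],"turn": 0,"jaw": -1}])

```text
time: 7.17
tool_pos: [0.4827, 0.0655, 0.2447]
tcp_rot: [1.863, 2.529, 0.002]
wrist_force: [-4.7, 2.4, 11.5]
width: 0.001
grip_force: 6.5
```

Call:
drive_tool(increments=[{"delta_pos": [0,0,0],"turn": 0,"jaw": -1},{"delta_pos": [0,0,0],"turn": 0,"jaw": -1},{"delta_pos": [0,0,0],"turn": 0,"jaw": -1},{"delta_pos": [0,0,0],"turn": 0,"jaw": -1},{"delta_pos": [0,0,0],"turn": 0,"jaw": -1},{"delta_pos": [0,0,0],"turn": 0,"jaw": -1},{"delta_pos": [0,0,0],"turn": 0,"jaw": -1},{"delta_pos": [0,0,0],"turn": 0,"jaw": -1}])

```text
time: 7.83
tool_pos: [0.4827, 0.0654, 0.2447]
tcp_rot: [1.863, 2.529, 0.002]
wrist_force: [-4.0, 2.6, 12.8]
width: 0.0
grip_force: 6.5
```

Call:
drive_tool(increments=[{"delta_pos": [0,0,0],"turn": 0,"jaw": -1},{"delta_pos": [0,0,0],"turn": 0,"jaw": -1},{"delta_pos": [0,0,-4],"turn": 0,"jaw": -1},{"delta_pos": [0,0,-4],"turn": 0,"jaw": -1},{"delta_pos": [0,0,-5],"turn": 0,"jaw": -1},{"delta_pos": [0,0,-5],"turn": 0,"jaw": -1},{"delta_pos": [0,0,-5],"turn": 0,"jaw": -1},{"delta_pos": [0,0,-6],"turn": 0,"jaw": -1}])

```text
time: 8.5
tool_pos: [0.4818, 0.0649, 0.2717]
tcp_rot: [-1.863, -2.529, 0.002]
wrist_force: [-0.2, -0.1, -1.1]
width: -0.001
grip_force: 0.0
```

Call:
drive_tool(increments=[{"delta_pos": [0,0,-10],"turn": 0,"jaw": -1},{"delta_pos": [0,0,-15],"turn": 0,"jaw": -1},{"delta_pos": [0,0,-15],"turn": 0,"jaw": -1},{"delta_pos": [0,0,-15],"turn": 0,"jaw": -1},{"delta_pos": [0,0,0],"turn": 0,"jaw": -1},{"delta_pos": [0,0,0],"turn": 0,"jaw": -1},{"delta_pos": [0,0,0],"turn": 0,"jaw": -1},{"delta_pos": [0,0,0],"turn": 0,"jaw": -1}])

```text
time: 9.17
tool_pos: [0.4816, 0.0651, 0.3258]
tcp_rot: [-1.862, -2.528, 0.002]
wrist_force: [0.1, -0.4, 0.3]
width: -0.001
grip_force: 0.0
```

Run:
```python
from h import *
s=cam('scene','end.png')
im=cv2.resize(s['pixels'][170:270,350:450],None,fx=5,fy=5);cv2.imwrite('pics/z7.png',im[:,:,::-1])
```

```text
(no output)
```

View pics/z7.png

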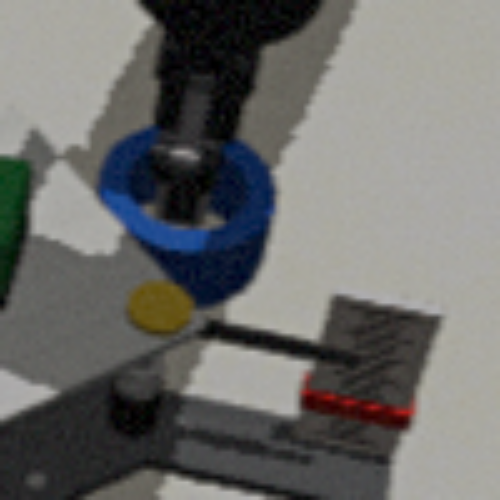

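The plate is back at rest: the pointer tip is at about (355,355), above the band at (355,400). The finger is clear of the plate.

```bash
python3 -c "from workcell import bot;print(bot.finish_job())"
```

```text
the job is handed in; nothing more can be done
None
```

I pressed the yellow pad until the pointer was level with the red band by my estimate (pointer and band centre both about 40 mm up, good to a few mm), held it for a little over 2 s at about 12 N, and released; the plate sprang back to rest, and the job is handed in.

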